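Push a plate cover out over the shelf end for pick-up

ROBOT

A 7-joint arm with a two-finger parallel gripper is mounted at the origin on the work surface. World frame = base frame: x ahead of the robot, y to its left, z up, the work surface at z = 0. Lengths are in m, angles in degrees, forces in N, time in s.
With the tool pointing down it reaches from about 0.4 to 0.85 m from the base axis. Payload 4.5 kg.
Tool frame: the origin (TCP) lies at the very end of the fingers, on their centre line; the grasp point (between the pads) lies 19 mm behind it; x points along the fingers, y is the direction in which the jaws open and shut, and the axes are right-handed (so a half turn about x gives the same grasp; the last joint's range is limited). The gripper opens to 88 mm and grips with 3 to 60 N. Pads are 18 mm wide; open, the fingers measure 123 mm over their backs; the gripper's body (75 mm by 187 mm) begins 45 mm behind the grasp point.
Start: joints at [65.879, 39.483, -11.15, 89.685, 9.013, 51.709, -12.324], TCP at [0.275, -0.561, 0.239] pointing down, gripper open.
Joint ranges: [-172.22, 172.22], [-26.19, 119.32], [-84.43, 86.54], [7.71, 146.69], [-57.33, 237.33], [2.42, 119.75], [-152.13, 152.13]. Speed limits (degrees/s): [147.25, 147.25, 180, 180, 180, 180, 180].

INTERFACE

Orientations are given as a 3x3 rotation matrix whose columns are the frame's x, y, z axes.
In Python, from workcell import manip gives the robot as it stands.
- The arm moves only by the tool play_rows, never from a script. Its argument "moves" is a list of rows, each a list of 5 numbers: the closure, from -1 (fully open) to 1 (shut), then the shift along the tool's x, y, z in mm, then the turn about the tool's x in rad. A call has exactly 10 rows; each row shifts and turns the commanded pose from where the row before left it, along the tool's axes as they then stand; what a row does not reach is not made up. A row lasts 1/12 s, in which the tool goes at most 41.7 mm and 7.16 degrees, less where a joint would pass 70% of its speed; a pose out of reach is approached as far as the arm can. A call is refused whole if a number of a shift passes 41.7 or a number of a turn 0.125, either way. A call with a gripper value outside its range is refused whole. The fingers move at their own pace and stop on an object; the grip force is fixed at half the most. Time passes only in rows, so rows that do not move let the fingers close, or fill a call up. It gives the time, the measured TCP pose, the force and the opening at its end, in the units of the state.
- manip.sense(): the state, without advancing time (a new reading comes with each control period).
- manip.camera(name): name is "scene" or "top"; returns a dict with "frame" (480x640x3 uint8, red, green, blue), "depth" (480x640 float32, m along the optical axis (not along the pixel's ray), 0 where there is no reading), "fx", "fy", "cx", "cy" (pixels), "R" (3x3) and "t" (3): a world point X has camera coordinates R X + t. Camera axes: x right, y down, z forward; pixel columns grow to the right and rows downward; lengths in m; the calibration is good to about 2 mm. A picture is of the moment at which its call begins.
- manip.close_job(): hands the job in, once; it reports no verdict.
The state is a dict: "t": time; "joint_pos": joint angles; "qvel": joint speeds; "joint_torque": joint torques, N m; "position": TCP position; "tool_rot": TCP orientation; "ft_force": force on the tool from outside, world axes, zero at the start; "wrist_torque": the same for the moment, N m; "gripper_width": finger opening in m.
Only numpy, scipy, OpenCV 4.12 (cv2) and the standard library are available. Lean on these libraries where they do the work, as an engineer would, in place of code of your own. Each camera call takes 0.05 s, during which the arm holds its last target. There are 200 camera calls.

TASK

Push the flat yellow plate cover along the grey bench shelf, towards the end where the green tube carrier stands, until about a third of its length sticks out past that end, so that its edge can be taken there next. Only push it with the fingertips: never lift it off the shelf, and leave it lying flat, at rest and roughly square to the shelf. Leave the tube carriers and the orange-lidded cup undisturbed.

Things in the scene. Friction and masses are not known exactly. Their poses are not given: they have to be found in the camera images.
- cover: Flat plain yellow plastic plate cover, a solid plate 86 mm (its x) by 128 mm (its y, the length) by 7 mm thick, 56 to 112 g, loose, lying flat on the shelf with its length roughly along the shelf. Origin at the centre of its underside, z up. It slides on the shelf with ordinary friction (a push of under 2 N) and would tip off once its centre passes the end of the shelf.
- shelf: Fixed low bench shelf (riser) with a grey top board on white legs, 200 mm deep (its x) by 340 mm long (its y), flat top 80 mm above the work surface, no rims; board 12 mm thick, its two open ends at y = +170 mm and y = -170 mm of its own frame. Origin on the work surface below the centre of the board, x away from the robot (turned up to 0.25 rad). The legs stand 125 mm either side of the centre, so the ends are free underneath.
- green_carrier: Loose green tube carrier, 150 mm (x) by 50 mm (y), with five blue-capped tubes, 125 mm high. Stands on the work surface off one end of the shelf, either left (y > 0) or right (y < 0), and so marks the end to use. Origin at the centre of its underside.
- grey_carrier: Loose dark grey tube carrier of the same size with red and blue caps, off the other end of the shelf. Origin at the centre of its underside. Not to be disturbed.
- cup: Loose small white specimen cup with an orange lid, 42 mm across, 48 mm high, standing on the far (+x) strip of the shelf behind the cover. Origin at the centre of its underside. Not to be disturbed.
There are look-alikes about, which are no part of the job. What is meant by the cover is not white, and is the larger of those in its own colour.

How it is judged (in metres and radians):
At the end, for the whole second after the job is handed in: The cover lies flat and at rest on the shelf, within 0.25 rad of square, with 24 to 58 mm of its length out past the shelf end on the green carrier's side (its centre 130 to 164 mm from the shelf's, along the shelf). Both carriers and the cup stand within 15 mm of where they began (((world y of green_carrier above 0 m and y of cover in the frame of shelf between 0.13 and 0.164 m) or (world y of green_carrier below 0 m and y of cover in the frame of shelf between -0.164 and -0.13 m)) and angle between the y axis of cover and the y axis of shelf, either way round below 0.25 rad and angle between cover's own z axis and vertical below 0.05 rad and z of cover in the frame of shelf between 0.076 and 0.084 m and linear speed of cover below 0.01 m/s and angular speed of cover below 0.1 rad/s and distance of each of green_carrier, grey_carrier, cup from where it was at the start of the episode below 0.015 m and angle between each of green_carrier, grey_carrier, cup's own z axis and vertical below 0.15 rad); the robot touches nothing.
It fails at once if The cover is lifted off the shelf (more than 12 mm) (z of cover in the frame of shelf above 0.092 m).
It fails at once if The green tube carrier is moved more than 15 mm or tipped (distance of green_carrier from where it was at the start of the episode above 0.015 m or angle between green_carrier's own z axis and vertical above 0.3 rad).
It fails at once if The dark grey tube carrier is moved more than 15 mm or tipped (distance of grey_carrier from where it was at the start of the episode above 0.015 m or angle between grey_carrier's own z axis and vertical above 0.3 rad).
It fails at once if The specimen cup is moved more than 15 mm or tipped (distance of cup from where it was at the start of the episode above 0.015 m or angle between cup's own z axis and vertical above 0.3 rad).
It also fails if it takes over 40 s, if anything falls off the work surface, if the arm or the gripper's body presses on something with over 40 N, if the wrist force passes 120 N, or if a joint passes its speed limit or range.

## Working session

There is one attempt and no reset: what is moved stays moved. The work goes in short steps, Python scripts to look and compute and a tool call to move; the robot and the scene stay as the last step left them, time stands still between calls to the robot, and variables do not carry over. Pictures are saved under pics/ and viewed, about 8 in all and at most 12, crops included, and the job is handed in when it is done.

Besides the shell and the picture viewer there is one more tool, called as name([rows], argument=value, ...), one row to a line, values as JSON. play_rows: Moves the arm, as the interface text tells. Its arguments: {"type":"object","properties":{"moves":{"type":"array"}},"required":["moves"]}

```bash
mkdir -p pics; ls; python3 - <<'E'
from workcell import manip
import cv2,numpy as np
s=manip.sense(); print({k:np.round(v,3).tolist() for k,v in s.items()})
for n in("scene","top"):
    c=manip.camera(n); cv2.imwrite(f"pics/{n}0.png",c["frame"][:,:,::-1]); np.savez(f"{n}0.npz",**c)
    print(n,c["fx"],c["cx"],c["cy"],np.round(c["R"],3).tolist(),c["t"], "cam pos",-c["R"].T@c["t"])
E
```

```text
pics
{'t': 0.0, 'joint_pos': [65.881, 39.533, -11.145, 89.743, 9.012, 51.708, -12.324], 'qvel': [0.112, 0.045, -0.017, -0.042, 0.047, 0.06, 0.033], 'joint_torque': [0.001, -52.756, -1.266, -15.343, -0.053, 0.007, 0.0], 'position': [0.274, -0.561, 0.238], 'tool_rot': [[-0.001, 0.439, -0.898], [0.002, -0.898, -0.439], [-1.0, -0.002, 0.0]], 'ft_force': [-0.096, -0.517, -0.817], 'wrist_torque': [0.018, 0.06, -0.041], 'gripper_width': 0.088}
scene 593.4700182425797 322.7077913938221 238.37028972478402 [[-0.565, 0.825, -0.024], [0.438, 0.275, -0.856], [-0.699, -0.494, -0.517]] [ 0.30367035 -0.17654124  1.81912227] cam pos [1.52049321 0.69727028 0.79655688]
top 604.0190981480997 312.75781714863854 240.84009863906542 [[-0.016, -1.0, -0.02], [-0.986, 0.019, -0.165], [0.166, 0.017, -0.986]] [0.02450265 0.55019192 1.60009072] cam pos [ 0.27770878 -0.01254476  1.66922805]
```

View pics/top0.png

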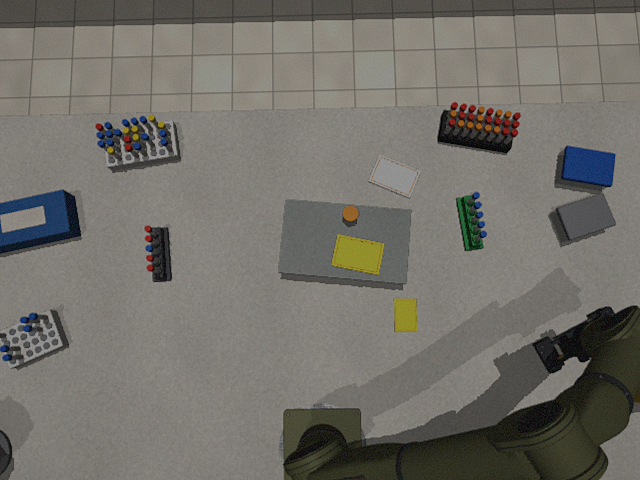

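View pics/scene0.png

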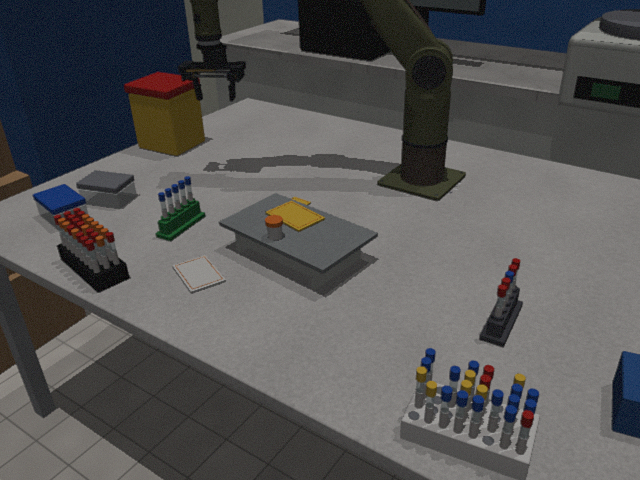

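The top view shows the shelf spanning about (280–411, 200–285), with the large yellow cover at (358,254) and the cup at (350,213). The green carrier is at (472,222), on the right, so y<0. The smaller yellow look-alike is at (405,315) on the table. The scene view agrees, with the cover at about (295,214), the cup at (274,228) and the green carrier at (180,215).

```bash
cat > h.py <<'E'
import numpy as np,cv2
from workcell import manip
def load(n): return dict(np.load(n))
def ray(c,uv,z):
    uv=np.atleast_2d(uv).astype(float)
    d=np.c_[(uv[:,0]-c["cx"])/c["fx"],(uv[:,1]-c["cy"])/c["fy"],np.ones(len(uv))]@c["R"]
    o=-c["R"].T@c["t"]; return o+d*((z-o[2])/d[:,2])[:,None]
def pts(c,m):
    v,u=np.nonzero(m&(c["depth"]>0)); d=c["depth"][v,u]
    P=np.c_[(u-c["cx"])/c["fx"]*d,(v-c["cy"])/c["fy"]*d,d]; return (P-c["t"])@c["R"]
def mask(c,lo,hi):
    return cv2.inRange(cv2.cvtColor(c["frame"],cv2.COLOR_RGB2HSV),lo,hi)>0
YEL=((20,120,80),(35,255,255))
def blobs(m,minA=60):
    n,l,s,ce=cv2.connectedComponentsWithStats(m.astype(np.uint8))
    return [(l==i) for i in range(1,n) if s[i,4]>=minA]
def rect(c,m,z):
    cs,_=cv2.findContours(m.astype(np.uint8),cv2.RETR_EXTERNAL,cv2.CHAIN_APPROX_NONE)
    k=max(cs,key=cv2.contourArea)[:,0]
    P=ray(c,k,z)[:,:2]; return cv2.minAreaRect((P*1000).astype(np.float32))
def axis(r):  # long axis unit vector with +y, centre, size(long,short) mm
    b=cv2.boxPoints(r); e=[b[1]-b[0],b[2]-b[1]]; L=[np.linalg.norm(x) for x in e]
    i=int(np.argmax(L)); a=e[i]/L[i]; a=a*np.sign(a[1]); return np.round(r[0],1),np.round(a,3),np.round(sorted(L),1)
E
python3 - <<'E'
from h import *
T=load("top0.npz");S=load("scene0.npz")
for n,c in(("top",T),("scene",S)):
    for m in blobs(mask(c,*YEL)):
        v,u=np.nonzero(m); P=pts(c,m); print(n,"yel",len(u),u.mean().round(),v.mean().round(),"z",np.median(P[:,2]).round(4),np.median(P,0).round(3),axis(rect(c,m,np.median(P[:,2]))))
    for nm,lo,hi in(("orange",(5,150,120),(18,255,255)),("green",(50,120,40),(85,255,255))):
        for m in blobs(mask(c,lo,hi)):
            v,u=np.nonzero(m); P=pts(c,m); print(n,nm,len(u),u.mean().round(),v.mean().round(),np.median(P,0).round(3),P.min(0).round(3),P.max(0).round(3))
# shelf from depth in top view
d=T["depth"];v,u=np.indices(d.shape)
X=((np.dstack([(u-T["cx"])/T["fx"]*d,(v-T["cy"])/T["fy"]*d,d])-T["t"])@T["R"])
box=(u>260)&(u<430)&(v>185)&(v<300)&(d>0)
print("shelf z",np.median(X[...,2][box&(abs(X[...,2]-.08)<.012)]))
sm=box&(abs(X[...,2]-.08)<.02)
m=max(blobs(sm),key=np.sum); m=cv2.morphologyEx(m.astype(np.uint8),cv2.MORPH_OPEN,np.ones((5,5)))>0
r=rect(T,m,.08); print("shelf",axis(r),cv2.boxPoints(r).round().tolist())
E
```

```text
top yel 1551 358.0 254.0 z 0.0874 [ 0.505 -0.104  0.087] (array([ 505.5, -103.1]), array([0.218, 0.976], dtype=float32), array([ 86. , 127.4], dtype=float32))
top yel 733 405.0 315.0 z 0.0057 [ 0.347 -0.234  0.006] (array([ 347.5, -233.4]), array([-1.   ,  0.017], dtype=float32), array([60.7, 86.8], dtype=float32))
top orange 179 350.0 213.0 [ 0.608 -0.085  0.128] [ 0.589 -0.103  0.119] [ 0.628 -0.066  0.138]
top green 570 468.0 224.0 [ 0.591 -0.409  0.045] [ 0.524 -0.454 -0.009] [ 0.672 -0.388  0.123]
scene yel 82 159.0 116.0 z 0.1383 [ 0.276 -0.83   0.138] (array([ 269.3, -839.6]), array([0.615, 0.789], dtype=float32), array([ 62. , 142.5], dtype=float32))
scene yel 783 296.0 215.0 z 0.0891 [ 0.507 -0.097  0.089] (array([ 507.6, -103.1]), array([0.221, 0.975], dtype=float32), array([ 87.5, 130.3], dtype=float32))
scene yel 66 421.0 370.0 z 0.1265 [0.865 0.418 0.127] (array([866.1, 419.1]), array([0.893, 0.449], dtype=float32), array([14.2, 18. ], dtype=float32))
scene yel 157 468.0 379.0 z 0.1263 [0.838 0.488 0.126] (array([843.9, 487.9]), array([0.986, 0.165], dtype=float32), arra
[... 181 characters left out ...]
)
scene yel 73 431.0 385.0 z 0.1265 [0.885 0.445 0.126] (array([885.8, 445.1]), array([0.839, 0.545], dtype=float32), array([15.6, 16.9], dtype=float32))
scene yel 72 482.0 388.0 z 0.1262 [0.851 0.513 0.126] (array([851. , 513.6]), array([0.838, 0.545], dtype=float32), array([15.6, 16.6], dtype=float32))
scene orange 123 274.0 219.0 [ 0.608 -0.086  0.13 ] [ 0.53  -0.149  0.089] [ 0.63  -0.064  0.134]
scene green 552 178.0 220.0 [ 0.625 -0.408  0.038] [ 0.527 -0.437  0.006] [ 0.677 -0.385  0.063]
shelf z 0.08141970150603067
shelf (array([544. , -70.1]), array([0.108, 0.994], dtype=float32), array([200.8, 339.8], dtype=float32)) [[426.0, -228.0], [625.0, -250.0], [662.0, 88.0], [463.0, 110.0]]
```

play_rows([
  [0.1,0,-19.6,-23,0],
  [0.1,0,-19.6,-23,0],
  [0.1,0,-19.6,-23,0],
  [0.1,0,-19.6,-23,0],
  [0.1,0,-19.6,-23,0],
  [0.1,0,-19.6,-23,0],
  [0.1,0,-19.6,-23,0],
  [0.1,0,-19.6,-23,0],
  [0.1,0,-19.6,-23,0],
  [0.1,0,-19.6,-23,0],
])

```text
t: 0.93
position: [0.3952, -0.2829, 0.2385]
tool_rot: [[-0.0, 0.439, -0.898], [0.0, -0.898, -0.439], [-1.0, -0.0, 0.0]]
ft_force: [-0.3, -0.3, 0.6]
gripper_width: 0.0397
```

play_rows([
  [0.1,0,-19.6,-23,0],
  [0.1,0,-19.6,-23,0],
  [0.1,0,-19.6,-23,0],
  [0.1,0,-19.6,-23,0],
  [0.1,0,-19.6,-23,0],
  [0.1,0,-19.6,-23,0],
  [0.1,0,-19.6,-23,0],
  [0.1,0,-19.6,-23,0],
  [0.1,0,-19.6,-23,0],
  [0.1,0,-19.6,-23,0],
])

```text
t: 1.77
position: [0.5157, -0.0058, 0.2385]
tool_rot: [[-0.001, 0.439, -0.898], [-0.0, -0.898, -0.439], [-1.0, -0.0, 0.001]]
ft_force: [0.3, 0.3, -0.0]
gripper_width: 0.0393
```

play_rows([
  [0.1,0,0,0,-0.1],
  [0.1,0,0,0,-0.1],
  [0.1,0,0,0,-0.1],
  [0.1,0,0,0,-0.1],
  [0.1,0,0,0,-0.1],
  [0.1,0,0,0,-0.1],
  [0.1,0,0,0,-0.1],
  [0.1,0,0,0,-0.1],
  [0.1,0,0,0,-0.1],
  [0.1,0,0,0,-0.1],
])

```text
t: 2.6
position: [0.5153, -0.0074, 0.2384]
tool_rot: [[-0.001, 0.994, -0.111], [-0.0, -0.111, -0.994], [-1.0, -0.001, 0.0]]
ft_force: [-0.2, -0.6, 0.5]
gripper_width: 0.0399
```

play_rows([
  [0.1,25,0,0,0],
  [0.1,25,0,0,0],
  [0.1,25,0,0,0],
  [0.1,25,0,0,0],
  [0.1,20,0,0,0],
  [0.1,15,0,0,0],
  [0.1,10,0,0,0],
  [0.1,4,0,0,0],
  [0.1,3,0,0,0],
  [0.1,2,0,0,0],
])

```text
t: 3.43
position: [0.516, -0.0072, 0.0849]
tool_rot: [[0.001, 0.993, -0.116], [0.0, -0.116, -0.993], [-1.0, 0.001, -0.0]]
ft_force: [0.4, 0.6, -0.4]
gripper_width: 0.0402
```

```bash
python3 - <<'E'
from h import *
s=manip.sense(); print(s["position"].round(4) if hasattr(s["position"],"round") else s["position"],s["ft_force"])
c=manip.camera("scene"); cv2.imwrite("pics/s1.png",cv2.resize(c["frame"][150:290,200:390,::-1],None,fx=4,fy=4))
E
```

```text
[ 0.516  -0.0072  0.0849] [ 0.36222613  0.64671566 -0.36614107]
```

View pics/s1.png

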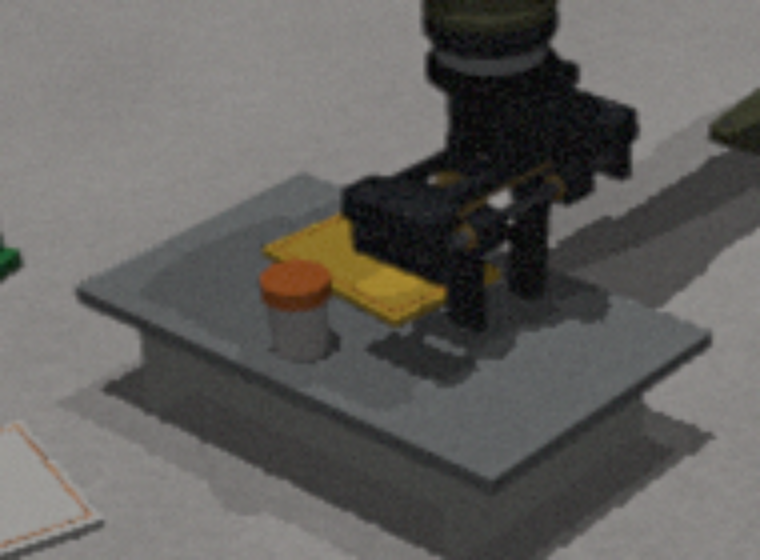

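The fingertips stand just behind the cover's +y end, about 5 mm above the board, and clear of the cup at crop (297,310). Next I'll lower 2 mm and push along +tool z.

play_rows([
  [0.1,2,0,0,0],
  [0.1,0,0,0,0],
  [0.1,0,0,6,0],
  [0.1,0,0,6,0],
  [0.1,0,0,6,0],
  [0.1,0,0,6,0],
  [0.1,0,0,6,0],
  [0.1,0,0,6,0],
  [0.1,0,0,4,0],
  [0.1,0,0,0,0],
])

```text
t: 4.32
position: [0.5108, -0.0486, 0.0827]
tool_rot: [[-0.0, 0.993, -0.118], [-0.001, -0.118, -0.993], [-1.0, -0.0, 0.001]]
ft_force: [-0.3, 0.5, -0.4]
gripper_width: 0.0397
```

```bash
cat > chk.py <<'E'
from h import *
import sys
s=manip.sense(); c0=np.array([.544,-.0701])*1000; ys=np.array([.108,.994]);xs=np.array([.994,-.108])
p=np.array(s["position"]); d=p[:2]*1000-c0; print("tcp",p.round(4),"shelf x,y",(d@xs).round(1),(d@ys).round(1),"F",np.round(s["ft_force"],2))
for n in("top","scene"):
    c=manip.camera(n); cv2.imwrite(f"pics/{n}_{sys.argv[1]}.png",cv2.resize(c["frame"][150:290,200:390] if n=="scene" else c["frame"][180:320,260:450],None,fx=4,fy=4)[:,:,::-1])
    for m in blobs(mask(c,*YEL),100):
        P=pts(c,m)
        if abs(np.median(P[:,2])-.088)<.01:
            a=axis(rect(c,m,.087)); d=a[0]-c0; e=P[:,:2]*1000-c0
            print(n,"cover",a,"shelf x,y",(d@xs).round(1),(d@ys).round(1),"ang",np.arcsin(a[1]@xs).round(3),"yrange",np.percentile(e@ys,[1,99]).round(1),"z",np.median(P[:,2]).round(4))
    for nm,lo,hi in(("orange",(5,150,120),(18,255,255)),("green",(50,120,40),(85,255,255))):
        for m in blobs(mask(c,lo,hi),100): print(n,nm,np.median(pts(c,m),0).round(3),np.mean(np.nonzero(m),1).round(1))
E
python3 chk.py a
```

```text
tcp [ 0.5108 -0.0486  0.0827] shelf x,y -35.3 17.8 F [-0.34  0.45 -0.38]
top green [ 0.591 -0.41   0.046] [223.7 468.2]
scene cover (array([ 249.1, -900.4]), array([0.591, 0.807], dtype=float32), array([125. , 570.3], dtype=float32)) shelf x,y -203.5 -857.2 ang 0.524 yrange [-904.6 -740.1] z 0.0961
scene cover (array([ 522. , -134.4]), array([0.145, 0.989], dtype=float32), array([ 63.2, 116.3], dtype=float32)) shelf x,y -14.9 -66.3 ang 0.037 yrange [-122.5   22.8] z 0.0894
scene orange [ 0.61  -0.087  0.13 ] [219.1 272.6]
scene green [ 0.621 -0.408  0.034] [220.2 178.3]
```

play_rows([
  [0.1,0,0,6,0],
  [0.1,0,0,7,0],
  [0.1,0,0,7,0],
  [0.1,0,0,7,0],
  [0.1,0,0,7,0],
  [0.1,0,0,6,0],
  [0.1,0,0,5,0],
  [0.1,0,0,3,0],
  [0.1,0,0,2,0],
  [0.1,0,0,0,0],
])

```text
t: 5.25
position: [0.505, -0.0973, 0.0827]
tool_rot: [[-0.0, 0.993, -0.116], [-0.0, -0.116, -0.993], [-1.0, -0.0, 0.0]]
ft_force: [0.3, -0.1, -0.3]
gripper_width: 0.04
```

```bash
python3 chk.py b
```

```text
tcp [ 0.505  -0.0973  0.0827] shelf x,y -35.8 -31.2 F [ 0.32 -0.14 -0.26]
top green [ 0.591 -0.41   0.045] [223.5 468.2]
scene cover (array([ 246.3, -902.4]), array([0.599, 0.801], dtype=float32), array([128.3, 578.5], dtype=float32)) shelf x,y -206.0 -859.5 ang 0.534 yrange [-904.7 -741.6] z 0.0976
scene cover (array([ 519.9, -188.3]), array([0.119, 0.993], dtype=float32), array([ 54.1, 104.9], dtype=float32)) shelf x,y -11.2 -120.1 ang 0.011 yrange [-167.4  -13.2] z 0.0893
scene orange [ 0.609 -0.085  0.13 ] [219.2 272.8]
scene green [ 0.622 -0.408  0.034] [220.3 178.1]
```

View pics/scene_b.png

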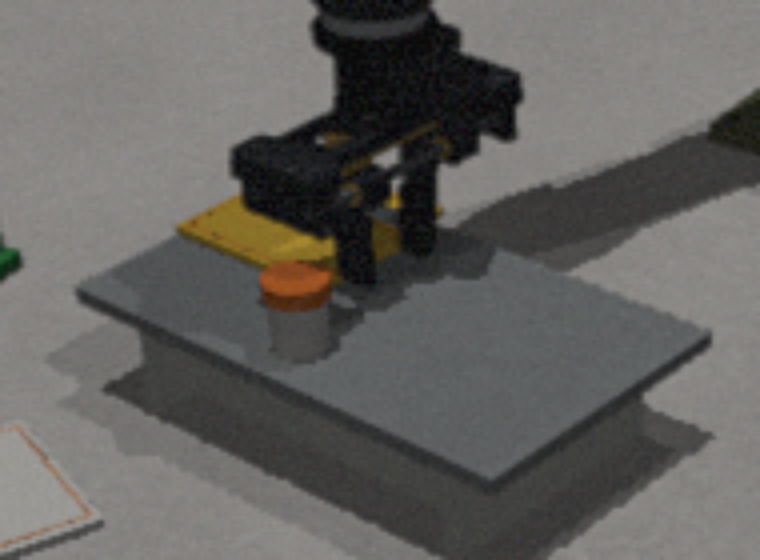

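The cover has followed squarely (angle about 0.01 rad). Its leading edge, at crop (180,228), has reached the shelf end at y_s≈-168, and the cup has not moved. Another 42 mm should finish the push, and then I'll back off.

play_rows([
  [0.1,0,0,5,0],
  [0.1,0,0,6,0],
  [0.1,0,0,6,0],
  [0.1,0,0,6,0],
  [0.1,0,0,6,0],
  [0.1,0,0,5,0],
  [0.1,0,0,4,0],
  [0.1,0,0,3,0],
  [0.1,0,0,1,0],
  [0.1,0,0,0,0],
])

```text
t: 6.18
position: [0.5002, -0.1387, 0.0827]
tool_rot: [[-0.0, 0.993, -0.116], [-0.0, -0.116, -0.993], [-1.0, -0.0, 0.0]]
ft_force: [0.3, -0.4, -0.7]
gripper_width: 0.0398
```

play_rows([
  [0.1,0,0,-5,0],
  [0.1,0,0,-8,0],
  [0.1,0,0,-10,0],
  [0.1,-10,0,-5,0],
  [0.1,-25,0,0,0],
  [0.1,-30,0,0,0],
  [0.1,-30,0,0,0],
  [0.1,-30,0,0,0],
  [0.1,-20,0,0,0],
  [0.1,0,0,0,0],
])

```text
t: 7.02
position: [0.5061, -0.1094, 0.2324]
tool_rot: [[0.008, 0.993, -0.114], [-0.001, -0.114, -0.993], [-1.0, 0.008, -0.0]]
ft_force: [0.9, -0.1, -0.9]
gripper_width: 0.0397
```

play_rows([
  [0.1,0,0,-30,0],
  [0.1,0,0,-30,0],
  [0.1,0,0,-30,0],
  [0.1,0,0,-30,0],
  [0.1,0,0,-30,0],
  [0.1,0,0,-30,0],
  [0.1,0,0,-30,0],
  [0.1,0,0,-30,0],
  [0.1,0,0,-20,0],
  [0.1,0,0,0,0],
])

```text
t: 7.85
position: [0.5327, 0.155, 0.2278]
tool_rot: [[0.0, 0.994, -0.107], [0.005, -0.107, -0.994], [-1.0, -0.0, -0.005]]
ft_force: [-0.5, 0.2, 0.3]
gripper_width: 0.0401
```

```bash
python3 chk.py c
```

```text
tcp [0.5327 0.155  0.2278] shelf x,y -35.6 222.5 F [-0.46  0.24  0.28]
top cover (array([ 499.1, -213.9]), array([0.116, 0.993], dtype=float32), array([ 86.4, 127.3], dtype=float32)) shelf x,y -29.1 -147.8 ang 0.008 yrange [-209.9  -85.4] z 0.0876
top orange [ 0.608 -0.085  0.129] [213.  350.1]
top green [ 0.591 -0.41   0.046] [223.7 468.2]
scene cover (array([ 498.3, -216.2]), array([0.113, 0.994], dtype=float32), array([ 88.2, 129.4], dtype=float32)) shelf x,y -29.6 -150.2 ang 0.005 yrange [-210.   -84.6] z 0.0892
scene orange [ 0.608 -0.087  0.13 ] [219.  273.2]
scene green [ 0.62  -0.408  0.034] [220.2 178.4]
```

View pics/top_c.png

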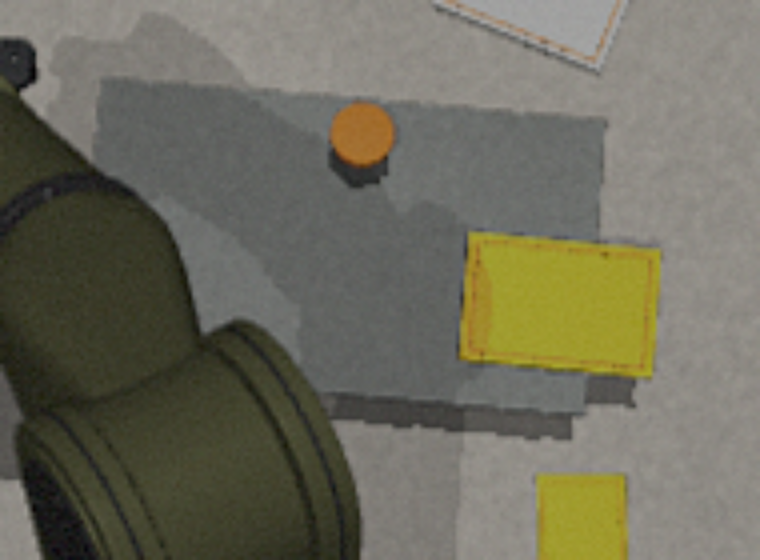

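View pics/scene_c.png

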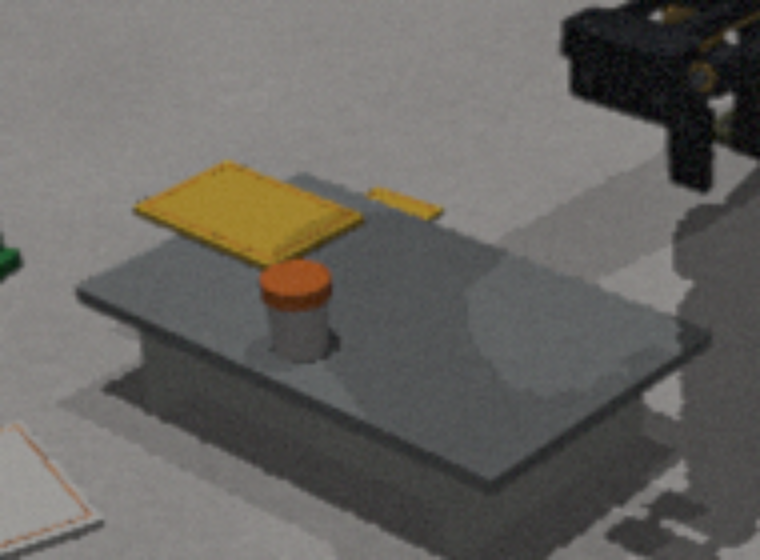

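The cover lies flat and square. In the top crop it spans columns 465–655, with the shelf end at about 597, so roughly 0.3 of its length (about 39 mm) sticks out. The cup and green carrier read the same as at the start, and the arm is clear, so I'm handing in.

```bash
python3 -c "
from workcell import manip
print(manip.close_job())"
```

```text
the job is handed in; nothing more can be done
None
```

I pushed the cover about 110 mm along the shelf towards the green carrier (the y < 0 end), using two partly closed fingertips, then backed the arm off and handed the job in. No verdict was reported.

| Last check | Top view | Scene view | Limit |
|---|---|---|---|
| Cover centre from shelf centre, along the shelf | -147.8 mm | -150.2 mm | -164 to -130 mm |
| Angle from square | 0.008 rad | 0.005 rad | 0.25 rad |
| Height of cover's top face | 87.6 mm | 89.2 mm | about 87 mm expected |

- **Overhang:** a reading straight from the top picture gave about 39 mm. The measured centres give about 42 to 44 mm. Both are within the 24 to 58 mm allowed.
- **Disagreement:** the two views differ by about 2 mm in position and height, which is within the calibration.
- **Cup and green carrier:** they read within about 2 mm of their starting places in the top view. The scene view's green-carrier reading shifted up to 5 mm, but its place in the picture did not change.
- **Not checked:** I did not re-measure the dark grey carrier, but the arm never pushed near it. I did not measure the cover at rest separately; it was checked in one pair of images, about 1.7 s after the push ended.

The robot's clock stood at about 8 s, and the wrist force stayed around 1 N in every reading.

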